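# Fit the backup battery module in the slanted pantry dock with its two levers

### The job

Stand the loose battery module in the slanted dock, let go of it so that it rests on the two contact pads with both levers still swung out, then swing both levers fully inward so that they drive the module home and lock it. Let the levers do the seating: never press the module down by hand, and leave the other things on the shelf where they are.

Things in the scene. Friction and masses are not known exactly. Their poses are not given: they have to be found in the camera images.
- module: Battery module: grey slab 32 mm thick (x), 150 long (y), 110 tall (z), 0.3 to 0.6 kg, standing loose on its foot at the robot's left or right. Origin: centre of its underside, z up. At each end a round boss (diameter 14 mm, 14 wide in x) sticks out: centre y = +-85, z = 35 mm, tip y = +-92. Both faces and both ends are alike: it may go in either way round.
- cradle: Slot of the white dock, pitched 25 degrees, mouth leaning to the robot. Origin: centre of the slot floor (40 mm above the shelf), where the module's origin belongs. z: out of the slot; y: along it, to the left lever; x: across, away from the robot and up. The module goes down -z, its z and y along these, so it is held with the tool tilted 25 degrees. Slot 34.6 mm wide in x, 154 in y.
- cradle_mouth (a point): Centre of the slot's mouth, 62 mm from the slot floor along cradle z: top of its two guide walls (over |y| < 70 mm), above which a flared lead-in goes on to 73 mm. The end walls rise only to 22 mm.
- pad_left_top (a point): Middle of the top of the copper contact pad at cradle y = +62 mm, 20 x 24 mm; it starts 10 mm above the slot floor, carries the module's weight, sinks only under about 10 N, at most 10 mm to the floor, and stays down. Its twin is at y = -62. On both pads the module stands 10 mm proud.
- lever_left (a joint): Lever at the slot's +y end. 0 = fully inward, handle along cradle z; 1.25 = outward stop, leaning to cradle +y. Turns about cradle x; handle stays in plane cradle x = 0. Friction 0.14 N m: stays where left. Its 23 mm prong meets the module's boss at about 0.5 rad and presses that end home by 0 (5 to 12 N at the handle, then a hard stop). Above 1.1 rad the slot is free.
- lever_right (a joint): Lever at the slot's -y end, mirror image: leans out to cradle -y, same values and forces.
- lever_left_hinge (a point): Axis of the left lever, at cradle (0, +104, 45) mm.
- lever_right_hinge (a point): Axis of the right lever, at cradle (0, -104, 45) mm.
- lever_left_grip (a point): Centre of the left lever's grey handle paddle, 92 mm from the hinge: 14 mm thick across cradle x, 24 mm wide, 40 mm long along the lever. It can be pinched across its 14 mm thickness, and turns between the pads while the tool's direction is kept and the grip point follows the arc.
- lever_right_grip (a point): Centre of the right lever's handle paddle, the same size, 92 mm from its hinge.
- mug: Beige mug, radius 40 mm, 85 mm tall, origin under its centre, standing between the robot and the dock. Leave alone.
- measure: Steel measuring cup, radius 40 mm, 55 mm tall, with a flat handle reaching 108 mm along its -x; origin under its centre. Leave alone.
- jar: Square glass jar 70 mm wide, 103 mm tall, beyond the dock's left end. Origin under its centre. Leave alone.
- canister: Red canister, radius 47 mm, 145 mm tall, beyond the dock's right end. Origin under its centre. Leave alone.
- adapter: Black power brick 100 x 60 x 35 mm, to the right. Leave alone.
Not all that is in view belongs to the job. There is more than one size of the module; the one meant has the size given above.

How it is judged:
By the outcome, as a careful person would: the job done as asked, in the order asked, and still so for the second after the job is handed in, with the robot touching nothing.
It also fails if it takes over 64 s, if anything falls off the work surface, if the arm or the gripper's body presses on something with over 40 N, if the wrist force passes 120 N, or if a joint passes its speed limit or range.

### The arm

A 6-joint arm with a two-finger parallel gripper is mounted at the origin on the work surface. World frame = base frame: x ahead of the robot, y to its left, z up, the work surface at z = 0. Lengths are in m, angles in rad, forces in N, time in s.
With the tool pointing down it reaches from about 0.425 to 0.95 m from the base axis. Payload 3.5 kg.
Tool frame: the origin (TCP) lies on the centre line of the jaws, within the pads' length; the fingertips stand 19 mm ahead of it and the grasp point (between the pads) is the TCP; z points along the fingers, y is the line along which they close (so a half turn about z gives the same grasp; the last joint's range is limited). The gripper opens to 85 mm and grips with 20 to 120 N. Pads are 22 mm wide; open, the fingers measure 114 mm over their backs; the gripper's body (76 mm by 85 mm) begins 54 mm behind the grasp point. The pads swing forward as they close: fully open they stand 13 mm farther back than shut.
Start: joints at [1.027, 0.286, 1.577, -0, 1.279, -0.15], TCP at [0.259, 0.623, 0.25] pointing down, gripper open.
Joint ranges: [-2.77, 2.77], [-0.9, 2.22], [0.21, 2.48], [-1.53, 4.67], [0.24, 2.81], [-2.84, 2.84]. Speed limits (rad/s): [2.79, 2.79, 3.14, 3.14, 3.14, 3.14].

### API

Orientations are given as a unit quaternion [x, y, z, w].
In Python, from plant import status, cams, ctrl gives the robot as it stands.
- The arm moves only by the shell command python3 -m inch 'ROWS' [FORCE]. ROWS is JSON, a list of rows, each a list of 3 entries, a list of its own where there are three numbers: the opening, from -1 (shut) to 1 (fully open), then the shift along the tool's x, y, z in cm, then the turn about the tool's z in rad. In form: [[jaw, [dx, dy, dz], twist], ...]. A call has 1 to 20 rows; each row is the pose to reach, as a shift and turn from the pose commanded when the call began, along the tool's axes at that moment; what a row does not reach only later rows make up. A row lasts 1/10 s, in which the tool goes at most 50 mm and 8.59 degrees, less where a joint would pass 70% of its speed; a pose out of reach is approached as far as the arm can. A call with a gripper value outside its range is refused whole. The fingers move at their own pace and stop on an object; FORCE is the grip in N (left out, the last holds). Time passes only in rows, so rows that repeat a pose let the fingers close. It gives the time, the measured TCP pose, the force and the opening at its end, in the units of the state.
- status.get_state(): the state, without advancing time (a new reading comes with each control period).
- cams.read_camera(name): name is "scene" or "side" or "wrist"; returns the picture (420x560x3 uint8, blue, green, red); there is no depth.
- cams.calibration(name): a dict with "camera_matrix" (3x3 intrinsics, pixels), "cam_to_world" (4x4, takes a point from camera to world coordinates); the wrist camera has in their place "mount" (4x4, takes a point from camera to tool coordinates, whose origin is the TCP and whose axes are the flange's). Camera axes: x right, y down, z forward; pixel columns grow to the right and rows downward; lengths in m; the calibration is good to about 2 mm. A picture is of the moment at which its call begins: read the wrist's pose just before it. calibration takes no time and is no camera call.
- ctrl.sign_off(): hands the job in, once; it reports no verdict.
The state is a dict: "time": time; "qpos": joint angles; "dq": joint speeds; "joint_efforts": joint torques, N m; "eef_pos": TCP position; "tcp_rot": TCP orientation; "contact_force": force on the tool from outside, world axes, zero at the start; "wrist_torque": the same for the moment, N m; "opening": opening from 0.0 (shut) to 1.0 (fully open).
Only numpy, scipy, OpenCV 4.12 (cv2) and the standard library are available. Lean on these libraries where they do the work, as an engineer would, in place of code of your own. Each camera call takes 0.05 s, during which the arm holds its last target. There are 200 camera calls.

## Working session

There is one attempt and no reset: what is moved stays moved. The work goes in short steps, Python scripts to look and compute and a shell command to move; the robot and the scene stay as the last step left them, time stands still between calls to the robot, and variables do not carry over. Pictures are saved under pics/ and viewed, on a budget of 10 in all, crops included, one or two more only if the job needs it, and the job is handed in when it is done.

```bash
ls; mkdir -p pics; python3 - <<'E'
from plant import status, cams, ctrl
import cv2,numpy as np
np.set_printoptions(precision=4,suppress=True)
print(status.get_state())
for n in ["scene","side"]:
    cv2.imwrite(f"pics/{n}0.png",cams.read_camera(n)); c=cams.calibration(n); print(n,c)
print(cams.calibration("wrist"))
E
```

```text
pics
{'time': 0.0, 'qpos': array([ 1.027 ,  0.2872,  1.5782, -0.    ,  1.2786, -0.15  ]), 'dq': array([ 0.0006,  0.0003, -0.0001,  0.0017, -0.001 , -0.0013]), 'joint_efforts': array([ -0.0009, -40.5965, -29.2627,  -0.0002,   0.0058,   0.    ]), 'eef_pos': array([0.2587, 0.6228, 0.2489]), 'tcp_rot': array([ 0.1956,  0.9807, -0.0011, -0.0004]), 'contact_force': array([ 0.4723,  1.337 , -0.5063]), 'wrist_torque': array([-0.0095, -0.0263,  0.019 ]), 'opening': 1.0005611303981545}
scene {'camera_matrix': array([[425.5682,   0.    , 278.7849],
       [  0.    , 425.5682, 214.8531],
       [  0.    ,   0.    ,   1.    ]]), 'cam_to_world': array([[-0.7967,  0.4649, -0.3861,  0.9153],
       [ 0.6044,  0.6118, -0.5103,  0.5903],
       [-0.001 , -0.6399, -0.7684,  1.0212],
       [ 0.    ,  0.    ,  0.    ,  1.    ]])}
side {'camera_matrix': array([[525.3409,   0.    , 272.7126],
       [  0.    , 525.3409, 207.2556],
       [  0.    ,   0.    ,   1.    ]]), 'cam_to_world': array([[ 0.9629, -0.1698,  0.2096,  0.2062],
       [-0.2692, -0.6539,  0.707 , -1.0074],
       [ 0.017 , -0.7373, -0.6754,  1.0407],
       [ 0.    ,  0.    ,  0.    ,  1.    ]])}
{'camera_matrix': array([[307.7529,   0.    , 284.8103],
       [  0.    , 307.7529, 213.5541],
       [  0.    ,   0.    ,   1.    ]]), 'mount': array([[ 0.0007, -0.9624, -0.2715,  0.0697],
       [ 1.    ,  0.0004,  0.0013, -0.0003],
       [-0.0012, -0.2715,  0.9624, -0.1241],
       [ 0.    ,  0.    ,  0.    ,  1.    ]])}
```

View pics/scene0.png

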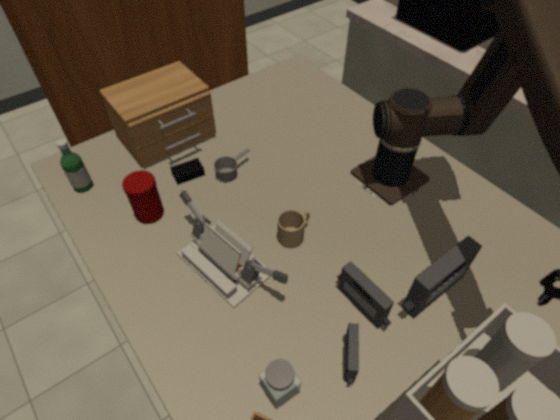

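View pics/side0.png

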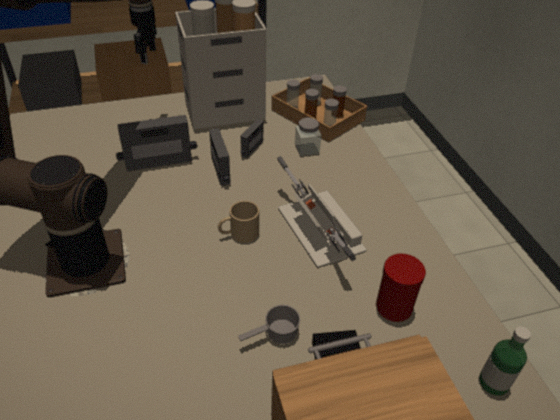

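Scene view: three module-like slabs are at scene px (365,293), (440,278) and (352,350), which are side px (220,158), (157,142) and (252,138). The dock is at scene (228,255). I'll enlarge these to measure size and tell them apart.

```bash
python3 - <<'E'
import cv2,numpy as np
s=cv2.imread("pics/scene0.png"); d=cv2.imread("pics/side0.png")
def crop(i,x,y,w,h): return cv2.resize(cv2.convertScaleAbs(i[y:y+h,x:x+w],alpha=1.6),(w*4,h*4),interpolation=cv2.INTER_CUBIC)
a=crop(s,325,230,160,75); a=np.vstack([a,crop(s,325,305,160,75)])
cv2.imwrite("pics/c1.png",a)
b=crop(d,110,105,170,90); cv2.imwrite("pics/c2.png",b)
E
```

```text
(no output)
```

View pics/c1.png

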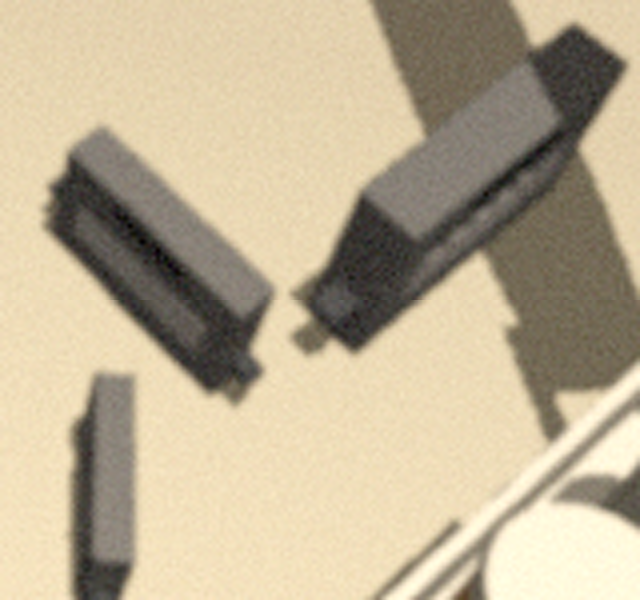

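View pics/c2.png

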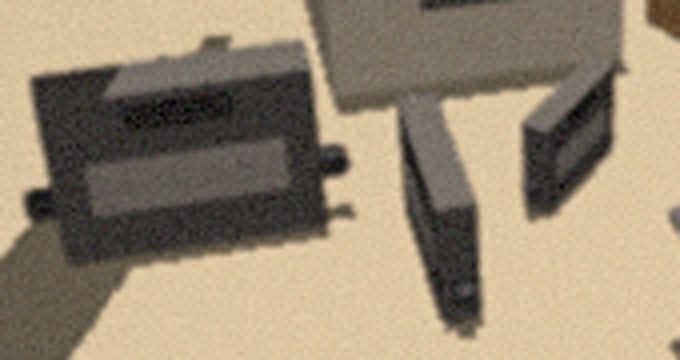

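```bash
cat > h.py <<'E'
import numpy as np
from plant import cams,status
np.set_printoptions(precision=4,suppress=True)
C={n:cams.calibration(n) for n in("scene","side")}
def ray(n,uv,c=None,M=None):
    c=c or C[n]; M=c["cam_to_world"] if M is None else M
    d=M[:3,:3]@np.linalg.inv(c["camera_matrix"])@np.array([*uv,1.]); return M[:3,3],d/np.linalg.norm(d)
def plane(n,uv,z):
    o,d=ray(n,uv); return o+d*(z-o[2])/d[2]
def tri(*obs):
    A=0;b=0;P=[]
    for n,uv in obs:
        o,d=ray(n,uv); Q=np.eye(3)-np.outer(d,d); A=A+Q; b=b+Q@o
    p=np.linalg.solve(A,b); r=[np.linalg.norm((np.eye(3)-np.outer(d,d))@(p-o)) for o,d in [ray(*x) for x in obs]]
    return p,max(r)
def proj(n,p,M=None,c=None):
    c=c or C[n]; M=c["cam_to_world"] if M is None else M
    q=np.linalg.inv(M)@np.append(p,1); q=c["camera_matrix"]@q[:3]; return q[:2]/q[2]
E
python3 - <<'E'
from h import *
s=lambda u,v:(325+u/4-.4,230+v/4-.4)
d=lambda u,v:(110+u/4-.4,105+v/4-.4)
print("A, z=.11");P=[plane("scene",s(*q),.11) for q in [(100,128),(68,155),(245,318),(273,292)]];
for p in P:print(p)
print([np.linalg.norm(P[i]-P[(i+1)%4]) for i in range(4)])
for q in [(402,95),(437,95),(475,208),(442,208)]: print("side",plane("side",d(*q),.11))
# end edge (near side cam in side = end far in scene?)
for a in [(100,128),(68,155),(245,318),(273,292)]:
  print([ (np.round(tri(("scene",s(*a)),("side",d(*b)))[0],3),round(tri(("scene",s(*a)),("side",d(*b)))[1],3)) for b in [(402,95),(437,95),(475,208),(442,208)]])
print("B");P=[plane("scene",s(*q),.11) for q in [(363,195),(575,25),(625,65),(412,238)]]
for p in P:print(p)
print([np.linalg.norm(P[i]-P[(i+1)%4]) for i in range(4)])
for b in [(32,78),(302,42)]:
  print([(np.round(tri(("scene",s(*a)),("side",d(*b)))[0],3),round(tri(("scene",s(*a)),("side",d(*b)))[1],3)) for a in [(363,195),(575,25),(625,65),(412,238)]])
E
```

```text
A, z=.11
[0.4073 0.2182 0.11  ]
[0.4374 0.2209 0.11  ]
[0.4312 0.3673 0.11  ]
[0.4055 0.3655 0.11  ]
[np.float64(0.030167363311969973), np.float64(0.14656852207572493), np.float64(0.025751109177946433), np.float64(0.14729972792289334)]
side [0.4038 0.3678 0.11  ]
side [0.4303 0.3611 0.11  ]
side [0.4284 0.2107 0.11  ]
side [0.4051 0.2167 0.11  ]
[(array([0.413, 0.25 , 0.173]), np.float64(0.028)), (array([0.427, 0.249, 0.177]), np.float64(0.016)), (array([0.42 , 0.216, 0.112]), np.float64(0.011)), (array([0.406, 0.218, 0.109]), np.float64(0.001))]
[(array([0.425, 0.252, 0.166]), np.float64(0.04)), (array([0.439, 0.251, 0.169]), np.float64(0.028)), (array([0.432, 0.219, 0.103]), np.float64(0.002)), (array([0.418, 0.22 , 0.1  ]), np.float64(0.013))]
[(array([0.415, 0.369, 0.102]), np.float64(0.012)), (array([0.43 , 0.366, 0.107]), np.float64(0.001)), (array([0.423, 0.338, 0.034]), np.float64(0.031)), (array([0.408, 0.341, 0.028]), np.float64(0.019))]
[(array([0.405, 0.366, 0.11 ]), np.float64(0.001)), (array([0.42 , 0.364, 0.116]), np.float64(0.011)), (array([0.413, 0.335, 0.044]), np.float64(0.042)), (array([0.397, 0.338, 0.038]), np.float64(0.031))]
B
[0.3117 0.353  0.11  ]
[0.0978 0.3502 0.11  ]
[0.099  0.3905 0.11  ]
[0.3112 0.3914 0.11  ]
[np.float64(0.2139187660898411), np.float64(0.04035108938067228), np.float64(0.21226146954980504), np.float64(0.03836845993699349)]
[(array([0.207, 0.366, 0.112]), np.float64(0.091)), (array([0.138, 0.366, 0.165]), np.float64(0.007)), (array([0.132, 0.399, 0.149]), np.float64(0.001)), (array([0.2  , 0.401, 0.092]), np.float64(0.086))]
[(array([0.338, 0.369, 0.164]), np.float64(0.008)), (array([0.281, 0.363, 0.225]), np.float64(0.065)), (array([0.279, 0.392, 0.213]), np.float64(0.072)), (array([0.335, 0.4  , 0.148]), np.float64(0.001))]
```

A (scene 365,293) has a top of about 148 x 29 mm at z≈0.11 when triangulated, so it is the module meant. B (440,278) is about 0.15–0.16 m tall and C (352,350) is smaller, so both are decoys. The crops confirm this. A's centre is about (0.42, 0.292) and its long axis runs along world y. Next I'll look at the dock.

```bash
python3 - <<'E'
import cv2,numpy as np
s=cv2.imread("pics/scene0.png"); d=cv2.imread("pics/side0.png")
def crop(i,x,y,w,h): return cv2.resize(i[y:y+h,x:x+w],(w*5,h*5),interpolation=cv2.INTER_CUBIC)
a=np.hstack([crop(s,172,185,120,120),cv2.resize(d[145:265,270:370],(400,480),interpolation=cv2.INTER_CUBIC)[:0] if 0 else np.zeros((600,0,3),np.uint8)])
b=cv2.resize(d[145:275,265:375],(330*0+508,600),interpolation=cv2.INTER_CUBIC)
print(a.shape,b.shape)
a=cv2.resize(a,(400,400));b=cv2.resize(d[150:270,270:370],(400,480),interpolation=cv2.INTER_CUBIC)
a=np.vstack([a,np.zeros((80,400,3),np.uint8)])
cv2.imwrite("pics/c3.png",np.hstack([a,b]))
a=cv2.resize(s[185:305,172:292],(400,400),interpolation=cv2.INTER_CUBIC)
a=np.vstack([a,np.zeros((80,400,3),np.uint8)]); cv2.imwrite("pics/c3.png",np.hstack([a,b]))
E
```

```text
(600, 600, 3) (600, 508, 3)
```

View pics/c3.png

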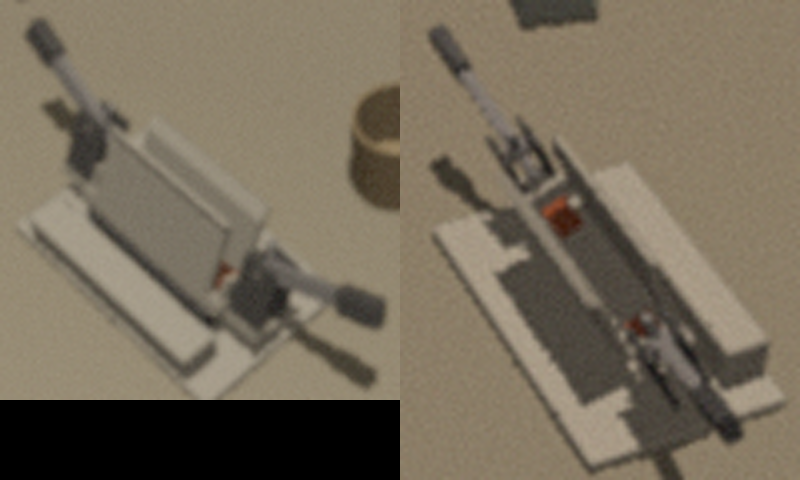

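Dock crops: the left paddle is at scene px (280,276) / side (282,162). The right paddle is at scene (185.5,198) / side (351,255). Triangulating both.

```bash
python3 - <<'E'
from h import *
s=lambda u,v:(172+u*.3-.35,185+v*.3-.35)
d=lambda u,v:(270+(u-400)*.25-.4,150+v*.25-.4)
L,rl=tri(("scene",s(360,303)),("side",d(446,48)));R,rr=tri(("scene",s(45,42)),("side",d(722,418)))
print(L,rl,R,rr,np.linalg.norm(L-R))
y=(L-R);yaw=np.arctan2(-y[0],y[1]);print("yaw",yaw,np.degrees(yaw))
M=(L+R)/2;print("mid",M)
th=np.radians(25);c,sn=np.cos(yaw),np.sin(yaw)
Y=np.array([-sn,c,0]);H=np.array([c,sn,0]);Z=np.array([0,0,1.])
z=np.cos(th)*Z-np.sin(th)*H; x=np.cos(th)*H+np.sin(th)*Z
O=M-.074*z;print("origin",O)
R3=np.c_[x,Y,z]
for nm,p in dict(pl=(0,62,10),pr=(0,-62,10),f1=(17.3,-70,73),f2=(17.3,70,73),f3=(-17.3,70,73),f4=(-17.3,-70,73),hl=(0,104,45),hr=(0,-104,45)).items():
    w=O+R3@np.array(p)/1000; a=proj("scene",w);b=proj("side",w)
    print(nm,((a-[172,185])/.3).round(),((b-[270,150])/.25+[400,0]).round())
# base corners
for q in [(18,225),(200,400),(328,300)]: print("base scene",plane("scene",s(*q),.0))
for q in [(433,232),(592,470),(785,403)]: print("base side",plane("side",d(*q),.0))
E
```

```text
[0.5728 0.1452 0.1122] 0.0027401519522634496 [ 0.6316 -0.2357  0.1051] 0.0005574452917850521 0.38550165637459605
yaw 0.15329310444306654 8.783047913045841
mid [ 0.6022 -0.0453  0.1086]
origin [ 0.6331 -0.0405  0.0416]
pl [223. 266.] [559. 212.]
pr [124. 180.] [645. 326.]
f1 [118. 120.] [645. 268.]
f2 [234. 217.] [546. 139.]
f3 [264. 205.] [504. 167.]
f4 [149. 110.] [600. 298.]
hl [270. 263.] [516. 147.]
hr [101. 120.] [661. 341.]
base scene [ 0.7233 -0.1545  0.    ]
base scene [0.6894 0.0837 0.    ]
base scene [0.553  0.0707 0.    ]
base side [0.5433 0.0768 0.    ]
base side [ 0.5804 -0.1704  0.    ]
base side [ 0.7264 -0.1473  0.    ]
```

The interface only offers twist about tool z, so how to get the 25° tilt is an open question. I'll first move above the dock: that gives a wrist view, and lets me see how the arm treats out-of-reach poses.

```bash
python3 -m inch '[[1,[-6,-5,-5],0.15],[1,[-12,-10,-10],0.3],[1,[-57,-48,-15],1.176],[1,[-57,-48,-15],1.176],[1,[-57,-48,-15],1.176],[1,[-57,-48,-15],1.176],[1,[-57,-48,-15],1.176],[1,[-57,-48,-15],1.176],[1,[-57,-48,-15],1.176],[1,[-57,-48,-15],1.176],[1,[-57,-48,-15],1.176],[1,[-57,-48,-15],1.176],[1,[-57,-48,-15],1.176],[1,[-57,-48,-15],1.176],[1,[-57,-48,-15],1.176],[1,[-57,-48,-15],1.176],[1,[-57,-48,-15],1.176],[1,[-57,-48,-15],1.176]]'
python3 - <<'E'
from h import *
import cv2
s=status.get_state();print(s)
cv2.imwrite("pics/w1.png",cams.read_camera("wrist"))
np.savez("pics/w1.npz",p=s["eef_pos"],q=s["tcp_rot"])
E
```

```text
time: 1.9
eef_pos: [0.6008, -0.0381, 0.3996]
tcp_rot: [0.707, 0.707, -0.0, -0.001]
contact_force: [0.2, 0.5, -0.9]
opening: 0.997
{'time': 1.9, 'qpos': array([-0.2319,  0.0529,  1.5742,  0.0007,  1.5163, -0.2329]), 'dq': array([ 0.0265, -0.0174,  0.0113, -0.003 , -0.0028, -0.0015]), 'joint_efforts': array([ -0.9584, -32.4952, -31.1078,  -0.041 ,  -0.0229,  -0.0033]), 'eef_pos': array([ 0.6008, -0.0381,  0.3996]), 'tcp_rot': array([ 0.7068,  0.7074, -0.0002, -0.001 ]), 'contact_force': array([ 0.1969,  0.5452, -0.8502]), 'wrist_torque': array([ 0.0226,  0.0166, -0.0055]), 'opening': 0.9971307547762733}
```

View pics/w1.png

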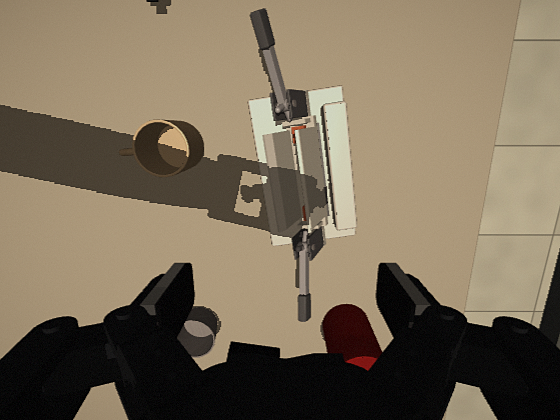

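Wrist view: dock from above, left paddle (263,30), right paddle (304,307), left pad (297,128), right pad (303,213). The mug is at (168,147) and the red canister at (348,335), clear of the dock. Now testing how an out-of-reach pose is approached, in free air.

```bash
python3 - <<'E'
from h import *
from scipy.optimize import least_squares
from scipy.spatial.transform import Rotation as Ro
f=np.load("pics/w1.npz");c=cams.calibration("wrist");T=np.eye(4);T[:3,:3]=Ro.from_quat(f["q"]).as_matrix();T[:3,3]=f["p"];W=T@c["mount"]
def fr(p):
    th=np.radians(25);cc,s=np.cos(p[2]),np.sin(p[2]);H=np.array([cc,s,0]);Z=np.array([0,0,1.])
    return np.array([p[0],p[1],.04]),np.c_[np.cos(th)*H+np.sin(th)*Z,[-s,cc,0],np.cos(th)*Z-np.sin(th)*H]
def pts(p):
    O,R=fr(p);k=lambda v:O+R@(np.array(v)/1000)
    g=lambda a,sg:k((0,sg*(104+92*np.sin(a)),45+92*np.cos(a)))
    return dict(L=g(p[3],1),R=g(p[4],-1),pl=k((0,62,10)))
obs=[("w","L",(263,30)),("w","R",(304,307)),("scene","L",(279.6,275.5)),("scene","R",(185.2,197.3)),("side","L",(281.1,161.6)),("side","R",(350.1,254.1)),("side","pl",(310,203))]
def res(p,w=None):
    P=pts(p);r=[]
    for n,k,uv in obs:
        q=proj("",P[k],W,c) if n=="w" else proj(n,P[k]); r.append((q-uv))
    return np.concatenate(r)
s=least_squares(res,[.632,-.04,.148,1.25,1.25]);print(s.x,np.degrees(s.x[2]));print(res(s.x).reshape(-1,2))
E
python3 -m inch '[[1,[0,50,0],0],[1,[0,50,0],0],[1,[0,50,0],0],[1,[0,50,0],0],[1,[0,50,0],0],[1,[0,50,0],0],[1,[0,50,0],0],[1,[0,50,0],0],[1,[0,50,0],0],[1,[0,50,0],0],[1,[0,50,0],0],[1,[0,50,0],0]]'
python3 -c "
from plant import status;s=status.get_state();print(s['qpos'],s['tcp_rot'])"
```

```text
[ 0.6329 -0.0407  0.1437  1.2047  1.2721] 8.232880145099392
[[-0.0135  0.1065]
 [ 0.5622 -0.6663]
 [ 0.3507 -0.5681]
 [ 0.2799 -0.1397]
 [ 1.2889  1.1519]
 [-0.8625 -0.1896]
 [-0.13    0.3381]]
time: 3.15
eef_pos: [0.9581, -0.0332, 0.3616]
tcp_rot: [0.706, 0.708, 0.012, 0.013]
contact_force: [0.1, 0.8, -0.0]
opening: 1.003
[-0.14081264  1.07595569  0.210022    0.00331104  1.82005745 -0.14171256] [0.70636683 0.70762087 0.01195256 0.01325655]
```

```bash
python3 -m inch '[[1,[0,-10,0],0],[1,[0,-10,0],0],[1,[0,-10,0],0],[1,[0,-10,0],0]]'
python3 -c "
from plant import status;s=status.get_state();print(s['qpos'],s['tcp_rot'],s['eef_pos'])"
```

```text
time: 3.55
eef_pos: [0.8516, -0.033, 0.3531]
tcp_rot: [0.707, 0.707, 0.008, 0.007]
contact_force: [1.2, -0.2, -1.3]
opening: 1.003
[-0.15838907  0.65111164  0.89995853  0.00362414  1.56945059 -0.15944221] [0.70668217 0.70745036 0.00764497 0.00747257] [ 0.85159184 -0.03299799  0.35311601]
```

Out-of-reach pushes do leave a small outward tilt of about 1–2°, and later calls keep it. So repeated outward pushes can build up the 25°. The dock fit came out at origin (0.633, −0.041, 0.040), yaw 8.2°, with residuals of about 1 px. Next I'll go over the module with the tool near vertical and grasp it first.

```bash
python3 -m inch '[[1,[32.5,-43.2,10.5],0],[1,[32.5,-43.2,10.5],0],[1,[32.5,-43.2,10.5],0],[1,[32.5,-43.2,10.5],0],[1,[32.5,-43.2,10.5],0],[1,[32.5,-43.2,10.5],0],[1,[32.5,-43.2,10.5],0],[1,[32.5,-43.2,10.5],0],[1,[32.5,-43.2,10.5],0],[1,[32.5,-43.2,10.5],0],[1,[32.5,-43.2,10.5],0],[1,[32.5,-43.2,10.5],0],[1,[32.5,-43.2,10.5],0],[1,[32.5,-43.2,10.5],0]]'
python3 - <<'E'
from h import *
import cv2
from scipy.spatial.transform import Rotation as Ro
s=status.get_state();print(s["eef_pos"],s["qpos"]);print(Ro.from_quat(s["tcp_rot"]).as_matrix())
cv2.imwrite("pics/w2.png",cams.read_camera("wrist"))
np.savez("pics/w2.npz",p=s["eef_pos"],q=s["tcp_rot"])
E
```

```text
time: 4.95
eef_pos: [0.4321, 0.2907, 0.2392]
tcp_rot: [0.707, 0.707, 0.013, 0.013]
contact_force: [0.3, 0.3, 0.1]
opening: 0.999
[0.4321 0.2907 0.2392] [ 0.4032 -0.0635  1.9793 -0.0143  1.1916  0.4079]
[[-0.0004  0.9993  0.0367]
 [ 1.      0.0003  0.0012]
 [ 0.0012  0.0367 -0.9993]]
```

View pics/w2.png

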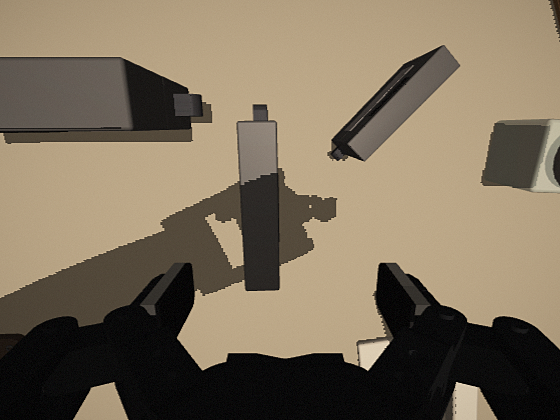

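Wrist view: the module's top face has corners at about (237,121), (276,121), (279,290) and (245,290). Its far boss is at (260,112), and decoys B and C are clear of the fingers.

```bash
cat >> h.py <<'E'
from scipy.spatial.transform import Rotation as Ro
def wcam(p,q):
    c=cams.calibration("wrist");T=np.eye(4);T[:3,:3]=Ro.from_quat(q).as_matrix();T[:3,3]=p;return c,T@c["mount"]
def wplane(p,q,uv,z):
    c,W=wcam(p,q);o,d=ray("",uv,c,W);return o+d*(z-o[2])/d[2]
E
python3 - <<'E'
from h import *
f=np.load("pics/w2.npz")
P=np.array([wplane(f["p"],f["q"],u,.11) for u in [(237,121),(276.5,121),(279.5,290.5),(245,290.5)]]);print(P,P.mean(0))
print([np.linalg.norm(P[i]-P[(i+1)%4]) for i in range(4)])
e=P[1]-P[2]+P[0]-P[3];print("yaw",np.degrees(np.arctan2(-e[0],e[1])))
R=Ro.from_quat(f["q"]).as_matrix()
t=np.array([P[:,0].mean(),P[:,1].mean(),.0885]);print("shift cm",R.T@(t-f["p"])*100)
E
```

```text
[[0.3985 0.3643 0.11  ]
 [0.4295 0.3644 0.11  ]
 [0.4313 0.2152 0.11  ]
 [0.3997 0.2158 0.11  ]] [0.4148 0.2899 0.11  ]
[np.float64(0.030986101852008924), np.float64(0.14923486048630125), np.float64(0.0315734530404895), np.float64(0.14855318065374323)]
yaw 0.5868732561239064
shift cm [-0.0995 -2.2897 15.0004]
```

```bash
python3 -m inch '[[1,[-0.1,-2.2,5],-0.01],[1,[-0.1,-2.2,10],-0.01],[1,[-0.1,-2.2,13],-0.01],[1,[-0.1,-2.2,15],-0.01],[1,[-0.1,-2.2,15],-0.01],[-1,[-0.1,-2.2,15],-0.01],[-1,[-0.1,-2.2,15],-0.01],[-1,[-0.1,-2.2,15],-0.01],[-1,[-0.1,-2.2,15],-0.01],[-1,[-0.1,-2.2,15],-0.01],[-1,[-0.1,-2.2,15],-0.01],[-1,[-0.1,-2.2,13],-0.01],[-1,[-0.1,-2.2,8],-0.01],[-1,[-0.1,-2.2,0],-0.01],[-1,[-0.1,-2.2,-8],-0.01],[-1,[-0.1,-2.2,-15],-0.01],[-1,[-0.1,-2.2,-20],-0.01]]' 70
python3 -c "
from plant import status;s=status.get_state();print(s['qpos'],s['tcp_rot'])"
```

```text
time: 6.7
eef_pos: [0.4027, 0.2891, 0.3556]
tcp_rot: [0.703, 0.711, 0.009, 0.011]
contact_force: [1.1, 0.4, -3.3]
opening: 0.369
[ 0.4239802  -0.1946409   1.88563332 -0.01346221  1.42559536  0.41444325] [0.70302326 0.71102566 0.00928404 0.0107059 ]
```

```bash
python3 -m inch '[[-1,[-6,45,-9],0],[-1,[-6,45,-9],0],[-1,[-6,45,-9],0],[-1,[-6,45,-9],0],[-1,[-6,45,-9],0],[-1,[-6,45,-9],0],[-1,[-6,45,-9],0],[-1,[-6,45,-9],0],[-1,[-6,45,-9],0],[-1,[-6,45,-9],0],[-1,[4,110,-9],0],[-1,[4,110,-9],0],[-1,[4,110,-9],0],[-1,[4,110,-9],0],[-1,[4,110,-9],0],[-1,[4,110,-9],0]]'
cat > st.py <<'E'
from h import *
s=status.get_state();R=Ro.from_quat(s["tcp_rot"]).as_matrix();z=R[:,2]
print(round(s["time"],2),s["eef_pos"],s["qpos"],"tilt",np.degrees(np.arccos(-z[2])),"az",np.degrees(np.arctan2(z[1],z[0])),"tool x",R[:,0],"F",s["contact_force"])
E
python3 st.py
```

```text
time: 8.3
eef_pos: [0.9256, 0.2302, 0.3904]
tcp_rot: [0.703, 0.711, 0.024, 0.02]
contact_force: [-0.6, 0.2, -2.1]
opening: 0.368
8.3 [0.9256 0.2302 0.3904] [ 0.1384  1.0457  0.21   -0.0023  1.8231  0.1264] tilt 3.6030234563007886 az 5.915196764411073 tool x [-0.0115  0.9999  0.0058] F [-0.6285  0.2018 -2.0876]
```

```bash
python3 -m inch '[[-1,[2,60,0],0],[-1,[2,60,0],0],[-1,[2,60,0],0]]' >/dev/null; python3 st.py;  python3 -m inch '[[-1,[2,30,-30],0],[-1,[2,30,-30],0],[-1,[2,30,-30],0]]' >/dev/null; python3 st.py; python3 -m inch '[[-1,[0,5,-30],0],[-1,[0,5,-30],0],[-1,[0,5,-30],0]]' >/dev/null; python3 st.py
```

```text
8.6 [0.9514 0.2096 0.3539] [0.1126 1.0847 0.2105 0.0022 1.7563 0.102 ] tilt 5.16203149180019 az 7.824007635582247 tool x [-0.0116  0.9999  0.0113] F [ 0.4717  0.1428 -1.9977]
8.9 [0.9351 0.1942 0.4204] [0.0973 1.0146 0.21   0.007  1.796  0.0879] tilt 6.941084839315603 az 8.828438226940566 tool x [-0.0124  0.9998  0.0172] F [-0.0698  1.3633 -1.4724]
9.2 [0.8841 0.1805 0.5319] [0.0867 0.8906 0.21   0.0109 1.9003 0.0792] tilt 8.081406904591276 az 9.170850992235973 tool x [-0.0132  0.9997  0.0208] F [ 0.9291 -0.3872 -2.9684]
```

```bash
python3 -m inch '[[-1,[0,60,60],0],[-1,[0,60,60],0]]' >/dev/null; python3 st.py;  python3 -m inch '[[-1,[0,80,0],0],[-1,[0,80,0],0],[-1,[0,80,0],0],[-1,[0,80,0],0]]' >/dev/null; python3 st.py; python3 -m inch '[[-1,[0,80,0],0]]' >/dev/null; python3 st.py;python3 -m inch '[[-1,[0,80,0],0]]' >/dev/null; python3 st.py;
```

```text
9.4 [0.9306 0.1768 0.4584] [0.0779 0.9745 0.21   0.0134 1.796  0.0696] tilt 9.260645380410553 az 9.10735952982426 tool x [-0.0142  0.9996  0.0235] F [-0.4    -0.5703 -4.7874]
9.8 [0.9625 0.1522 0.4101] [0.0483 1.0281 0.21   0.0206 1.7221 0.0418] tilt 10.457526062700934 az 9.208720309021338 tool x [-0.0138  0.9995  0.027 ] F [ 0.5948  0.2705 -3.939 ]
9.9 [0.9732 0.1471 0.4019] [0.0416 1.0382 0.21   0.0248 1.6862 0.0353] tilt 11.953868454004262 az 9.207396311885756 tool x [-0.0148  0.9994  0.0308] F [ 0.6866  0.5646 -2.657 ]
10.0 [0.9833 0.1417 0.3957] [0.0347 1.0463 0.21   0.0289 1.6513 0.0289] tilt 13.505049387116662 az 9.066751166044682 tool x [-0.0155  0.9993  0.0342] F [-0.6657  0.4296 -2.3771]
```

```bash
python3 -m inch '[[-1,[0,80,0],0]]' >/dev/null; python3 -m inch '[[-1,[0,80,0],0]]' >/dev/null; python3 st.py; python3 -m inch '[[-1,[0,80,0],0]]' >/dev/null; python3 -m inch '[[-1,[0,80,0],0]]' >/dev/null; python3 st.py;python3 -m inch '[[-1,[0,80,0],0]]' >/dev/null; python3 -m inch '[[-1,[0,80,0],0]]' >/dev/null; python3 st.py
```

```text
10.2 [1.0011 0.1317 0.3885] [0.0221 1.0575 0.21   0.0375 1.5865 0.0169] tilt 16.61313619586533 az 8.792157715225269 tool x [-0.017   0.999   0.0405] F [-0.376  -1.0737 -4.3337]
10.4 [1.0166 0.1224 0.3868] [0.0106 1.0635 0.21   0.0465 1.5259 0.0057] tilt 19.783776591979247 az 8.50144994307141 tool x [-0.0189  0.9987  0.0464] F [-0.2828 -0.5582 -2.8384]
10.6 [1.0301 0.1137 0.3903] [ 0.      1.0649  0.21    0.0561  1.4694 -0.005 ] tilt 22.988662863398734 az 8.205149197523946 tool x [-0.021   0.9984  0.0517] F [-0.0156 -0.3455 -3.4529]
```

```bash
python3 -m inch '[[-1,[0,80,0],0]]' >/dev/null; python3 -m inch '[[-1,[0,-3,0],0],[-1,[0,-3,0],0],[-1,[0,-3,0],0]]' >/dev/null; cat > go.py <<'E'
# go.py x y z(mm, cradle) : tool-axis shift (cm) + twist to put the TCP at that cradle point
from h import *
import sys
O=np.array([.633,-.041,.04]);yaw=.144;th=np.radians(25);c,sn=np.cos(yaw),np.sin(yaw);H=np.array([c,sn,0]);Z=np.array([0,0,1.])
D=np.c_[np.cos(th)*H+np.sin(th)*Z,[-sn,c,0],np.cos(th)*Z-np.sin(th)*H]
s=status.get_state();R=Ro.from_quat(s["tcp_rot"]).as_matrix()
G=np.c_[D[:,1],D[:,0],-D[:,2]]
print(round(s["time"],2),"TCP in cradle mm",D.T@(s["eef_pos"]-O)*1000,"err rotvec in tool, deg",np.degrees(Ro.from_matrix(R.T@G).as_rotvec()),"F cradle",D.T@s["contact_force"],"op mm",s["opening"]*85)
if len(sys.argv)>3: print("shift cm",R.T@(O+D@(np.array(sys.argv[1:4],float)/1000)-s["eef_pos"])*100)
E
python3 st.py; python3 go.py 0 0 180
```

```text
11.0 [1.0071 0.1102 0.3778] [-0.0046  0.8922  0.5209  0.0625  1.3119 -0.0182] tilt 24.13107896488844 az 8.22831654274646 tool x [-0.0219  0.9983  0.0543] F [ 0.1857  0.1513 -2.3758]
11.0 TCP in cradle mm [497.971   95.9418 140.4655] err rotvec in tool, deg [-0.867   0.0671 -7.6515] F cradle [-0.8179  0.1231 -2.2401] op mm 31.390842747110035
shift cm [-16.147  -48.1299  -3.1963]
```

```bash
python3 -m inch '[[-1,[0,4,0],0]]' >/dev/null; python3 -m inch '[[-1,[0,-2,0],-0.13],[-1,[0,-2,0],-0.13],[-1,[0,-2,0],-0.13]]' >/dev/null;  python3 go.py 0 0 185
```

```text
11.4 TCP in cradle mm [504.6392  94.444  141.0417] err rotvec in tool, deg [-0.4659  0.0399 -0.3472] F cradle [-0.0566  0.6024 -1.7196] op mm 31.096433050719277
shift cm [ -9.753  -50.4398  -3.9789]
```

```bash
python3 -m inch '[[-1,[-9.7,-50.4,-4],0],[-1,[-9.7,-50.4,-4],0],[-1,[-9.7,-50.4,-4],0],[-1,[-9.7,-50.4,-4],0],[-1,[-9.7,-50.4,-4],0],[-1,[-9.7,-50.4,-4],0],[-1,[-9.7,-50.4,-4],0],[-1,[-9.7,-50.4,-4],0],[-1,[-9.7,-50.4,-4],0],[-1,[-9.7,-50.4,-4],0],[-1,[-9.7,-50.4,-4],0],[-1,[-9.7,-50.4,-4],0],[-1,[-9.7,-50.4,-4],0],[-1,[-9.7,-50.4,-4],0],[-1,[-9.7,-50.4,-4],0]]'
python3 go.py 0 0 165
python3 - <<'E'
from h import *
import cv2
s=status.get_state();c,W=wcam(s["eef_pos"],s["tcp_rot"])
w=cams.read_camera("wrist");v=cams.read_camera("side");cv2.imwrite("pics/w3.png",w);cv2.imwrite("pics/s3.png",v)
np.savez("pics/w3.npz",p=s["eef_pos"],q=s["tcp_rot"])
b=cv2.resize(v[130:270,260:380],(360,420),interpolation=cv2.INTER_CUBIC)
cv2.imwrite("pics/m3.png",np.hstack([w[:,100:520],b]))
E
```

```text
time: 12.9
eef_pos: [0.559, -0.0535, 0.2142]
tcp_rot: [0.64, 0.737, 0.163, 0.144]
contact_force: [0.2, 1.0, -3.5]
opening: 0.368
12.9 TCP in cradle mm [  5.5976  -1.726  189.6166] err rotvec in tool, deg [ 0.1042  0.2799 -0.0815] F cradle [-1.1486  0.9706 -3.3573] op mm 31.306939431264947
shift cm [ 0.1838 -0.5645  2.4598]
```

View pics/m3.png

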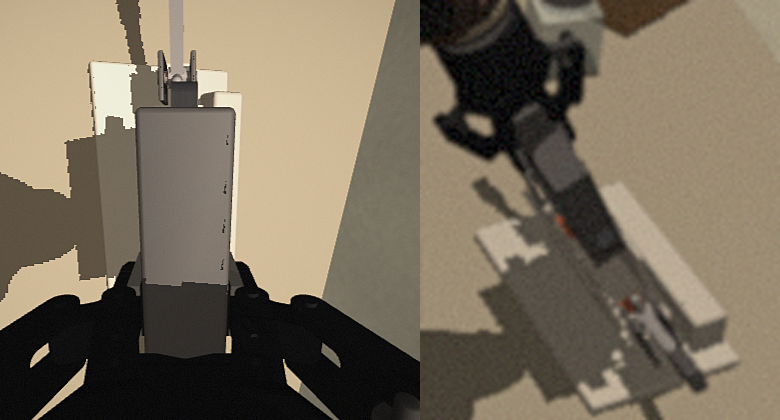

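Wrist half: the module's top spans x 137–237 (crop px) with its far edge at y≈106. The left lever fork is at x≈160–196 around y 85. The side half shows the module poised over the slot, parallel to it. I'll check the offsets numerically.

```bash
python3 - <<'E'
from h import *
f=np.load("pics/w3.npz");c,W=wcam(f["p"],f["q"]);M=c["mount"];Ki=np.linalg.inv(c["camera_matrix"])
for u in [(238,107),(335,108),(238,250),(332,250)]:
    d=M[:3,:3]@Ki@np.array([*u,1.]);o=M[:3,3];t=(-.0215-o[2])/d[2];print("module top in tool mm",(o+d*t)*1000)
O=np.array([.633,-.041,.04]);yaw=.144;th=np.radians(25);cc,sn=np.cos(yaw),np.sin(yaw);H=np.array([cc,sn,0]);Z=np.array([0,0,1.])
D=np.c_[np.cos(th)*H+np.sin(th)*Z,[-sn,cc,0],np.cos(th)*Z-np.sin(th)*H]
for k in [(0,104,45),(0,150,60),(0,191,74),(17.3,70,73),(17.3,77,22)]: print(k,proj("",O+D@np.array(k)/1000,W,c)-[100,0])
E
python3 - <<'E'
import cv2,numpy as np
v=cv2.imread("pics/w3.png");cv2.imwrite("pics/w3z.png",cv2.resize(v[0:120,180:380],(800,480),interpolation=cv2.INTER_CUBIC))
E
```

```text
module top in tool mm [ 75.1871 -15.303  -21.5   ]
module top in tool mm [ 74.8884  15.398  -21.5   ]
module top in tool mm [ 26.571  -17.3034 -21.5   ]
module top in tool mm [ 26.5731  16.4558 -21.5   ]
(0, 104, 45) [177.9857  78.9393]
(0, 150, 60) [177.0983   6.6842]
(0, 191, 74) [176.0766 -75.0773]
(17.3, 70, 73) [200.6658 122.5441]
(17.3, 77, 22) [197.8681 114.9586]
```

View pics/w3z.png

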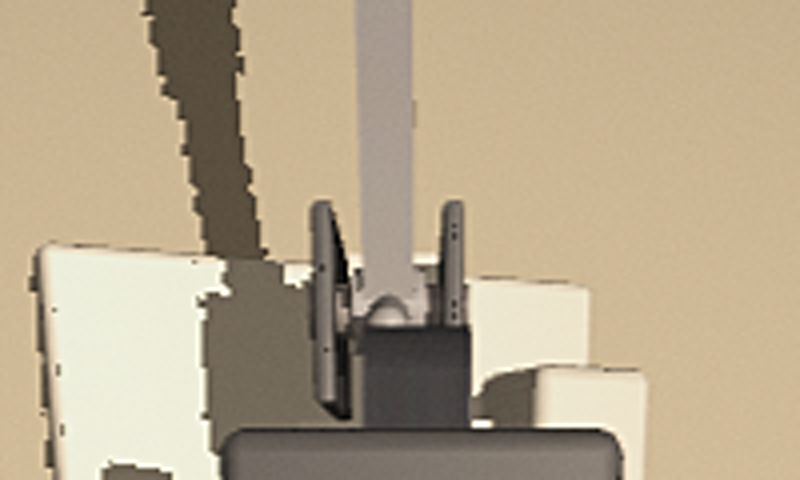

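The module sits centred in the hand. The lever bar is about 1 mm to −x of my fit, so I'll aim for cradle x = −1. First go above the mouth, then insert stepwise while watching force.

```bash
python3 -m inch '[[-1,[0.24,-0.66,0],0],[-1,[0.24,-0.66,1.2],0],[-1,[0.24,-0.66,2.4],0],[-1,[0.24,-0.66,2.4],0],[-1,[0.24,-0.66,2.4],0]]' >/dev/null; python3 go.py -1 0.5 140
```

```text
13.5 TCP in cradle mm [ -6.6098   1.8164 160.7873] err rotvec in tool, deg [-0.4893 -0.0004 -0.2183] F cradle [-2.4571  0.5644 -2.8382] op mm 31.2953966432164
shift cm [-0.1295  0.5792  2.0739]
```

```bash
python3 -m inch '[[-1,[-0.1,0.55,-0.8],0],[-1,[-0.1,0.55,-0.8],0],[-1,[-0.1,0.55,-0.8],0],[-1,[-0.1,0.55,-0.8],0],[-1,[-0.1,0.55,-0.8],0]]' >/dev/null; python3 go.py -1 0.5 140
```

```text
14.0 TCP in cradle mm [ -0.4696   0.6055 169.9066] err rotvec in tool, deg [-0.3745  0.0641 -0.2028] F cradle [-0.5089  0.2879 -2.7391] op mm 31.19820806264927
shift cm [-0.0074 -0.0335  2.991 ]
```

```bash
python3 -m inch '[[-1,[0,-0.05,0.6],0],[-1,[0,-0.05,1.2],0],[-1,[0,-0.05,1.8],0],[-1,[0,-0.05,2.4],0],[-1,[0,-0.05,3],0],[-1,[0,-0.05,3],0],[-1,[0,-0.05,3],0]]' >/dev/null; python3 go.py -1 0.5 115
```

```text
14.7 TCP in cradle mm [  0.2603   0.1408 140.0689] err rotvec in tool, deg [-0.2098  0.1366 -0.1815] F cradle [ 3.187  -0.3092 -4.4974] op mm 31.221461293150266
shift cm [ 0.0415 -0.117   2.5072]
```

```bash
python3 -m inch '[[-1,[0,0.1,0.5],0],[-1,[0,0.1,1],0],[-1,[0,0.1,1.5],0],[-1,[0,0.1,2],0],[-1,[0,0.1,2.5],0],[-1,[0,0.1,2.5],0]]' >/dev/null; python3 go.py 0.5 0.5 104
```

```text
15.3 TCP in cradle mm [  0.1394   0.2901 114.3737] err rotvec in tool, deg [-0.3196  0.1023 -0.1866] F cradle [ 3.6279 -0.1591 -5.7683] op mm 31.44289018567323
shift cm [0.023  0.0418 1.0371]
```

```bash
python3 -m inch '[[-1,[0,0.1,0.4],0],[-1,[0,0.1,0.8],0],[-1,[0,0.1,1.2],0],[-1,[0,0.1,1.2],0],[-1,[0,0.1,1.2],0]]' >/dev/null; python3 go.py 0.5 0.5 100;python3 -m inch '[[-1,[0,0,0.1],0],[-1,[0,0,0.1],0],[-1,[0,0,0.1],0]]' >/dev/null; python3 go.py 0.5 0.5 100
```

```text
15.8 TCP in cradle mm [  0.3807   0.6229 102.5379] err rotvec in tool, deg [-0.4127  0.0403 -0.2091] F cradle [ 1.0684 -0.155  -3.226 ] op mm 31.005657076976654
shift cm [-0.0121  0.0138  0.2537]
16.1 TCP in cradle mm [  0.394    0.6171 101.793 ] err rotvec in tool, deg [-0.4078  0.0439 -0.2069] F cradle [ 0.2056 -0.3124 -3.308 ] op mm 30.820785763917495
shift cm [-0.0115  0.0119  0.1792]
```

```bash
python3 -m inch '[[-1,[0,0,0.1],0],[-1,[0,0,0.1],0]]' >/dev/null; python3 go.py;python3 -m inch '[[-1,[0,0,0.1],0],[-1,[0,0,0.1],0]]' >/dev/null; python3 go.py; python3 -m inch '[[-1,[0,0,0.1],0],[-1,[0,0,0.1],0]]' >/dev/null; python3 go.py
```

```text
16.3 TCP in cradle mm [  0.4804   0.5773 100.8029] err rotvec in tool, deg [-0.4004  0.0482 -0.207 ] F cradle [ 0.1698  0.7208 -1.6873] op mm 31.169031771427928
16.5 TCP in cradle mm [ 0.4819  0.5696 99.731 ] err rotvec in tool, deg [-0.3986  0.0499 -0.204 ] F cradle [-0.771  -0.4738 -2.6965] op mm 30.792127809648775
16.7 TCP in cradle mm [ 0.5076  0.5539 98.7318] err rotvec in tool, deg [-0.3956  0.0509 -0.2067] F cradle [-0.8861 -0.3518 -3.8761] op mm 31.323006041774576
```

```bash
python3 -m inch '[[-1,[0,0,0.07],0],[-1,[0,0,0.07],0]]' >/dev/null; python3 go.py;python3 -m inch '[[-1,[0,0,0.07],0],[-1,[0,0,0.07],0]]' >/dev/null; python3 go.py
```

```text
16.9 TCP in cradle mm [ 0.5107  0.577  98.045 ] err rotvec in tool, deg [-0.3958  0.0487 -0.2044] F cradle [-0.493  -0.1256 -3.257 ] op mm 31.09378896755049
17.1 TCP in cradle mm [ 0.5341  0.5503 97.3739] err rotvec in tool, deg [-0.3923  0.0515 -0.2052] F cradle [-1.7299  0.8248 -2.9141] op mm 31.00220664337492
```

```bash
python3 -m inch '[[-1,[0,0,0.07],0],[-1,[0,0,0.07],0]]' >/dev/null; python3 go.py;python3 -m inch '[[-1,[0,0,0.07],0],[-1,[0,0,0.07],0]]' >/dev/null; python3 go.py
```

```text
17.3 TCP in cradle mm [ 0.631   0.5292 96.8763] err rotvec in tool, deg [-0.3936  0.0438 -0.2023] F cradle [-1.1562 -1.047  -0.711 ] op mm 30.87867582606303
17.5 TCP in cradle mm [ 0.7982  0.4688 96.7202] err rotvec in tool, deg [-0.4148  0.031  -0.1711] F cradle [-3.5343 -0.165   4.6379] op mm 30.941672363790886
```

Contact at about 97 mm, as expected. I'll back off to take the load off, then release.

```bash
python3 -m inch '[[-1,[0,0,-0.08],0],[-1,[0,0,-0.08],0]]'; python3 go.py;  python3 -m inch '[[-0.1,[0,0,-0.08],0],[0.05,[0,0,-0.08],0],[0.05,[0,0,-0.08],0],[0.05,[0,0,-0.08],0],[0.05,[0,0,-0.08],0]]'; python3 go.py; python3 -m inch '[[0.05,[0,0,-1],0],[0.05,[0,0,-3],0],[0.05,[0,0,-7],0],[0.05,[0,0,-12],0],[0.05,[0,0,-12],0],[0.05,[0,0,-12],0]]' >/dev/null; python3 go.py
python3 - <<'E'
from h import *
import cv2
s=status.get_state()
w=cams.read_camera("wrist");v=cams.read_camera("side")
np.savez("pics/w4.npz",p=s["eef_pos"],q=s["tcp_rot"]);cv2.imwrite("pics/w4.png",w)
b=cv2.resize(v[130:270,260:380],(360,420),interpolation=cv2.INTER_CUBIC)
cv2.imwrite("pics/m4.png",np.hstack([w[:,100:520],b]))
E
```

```text
time: 17.7
eef_pos: [0.5931, -0.0464, 0.1282]
tcp_rot: [0.641, 0.737, 0.161, 0.14]
contact_force: [0.5, -0.4, -2.7]
opening: 0.366
17.7 TCP in cradle mm [ 0.8005  0.4281 96.9214] err rotvec in tool, deg [-0.3424  0.0817 -0.2067] F cradle [-0.7651 -0.4177 -2.5735] op mm 31.08185638536173
time: 18.2
eef_pos: [0.593, -0.0464, 0.1292]
tcp_rot: [0.641, 0.737, 0.161, 0.14]
contact_force: [0.1, 0.2, 0.6]
opening: 0.521
18.2 TCP in cradle mm [ 1.0823  0.3872 97.8891] err rotvec in tool, deg [-0.329   0.0818 -0.1967] F cradle [0.3464 0.2092 0.5244] op mm 44.25137320022713
18.8 TCP in cradle mm [  2.9877   0.1806 220.1325] err rotvec in tool, deg [-0.1199  0.2059 -0.1577] F cradle [ 0.6662 -0.3597  0.5995] op mm 44.462363972463265
```

View pics/m4.png

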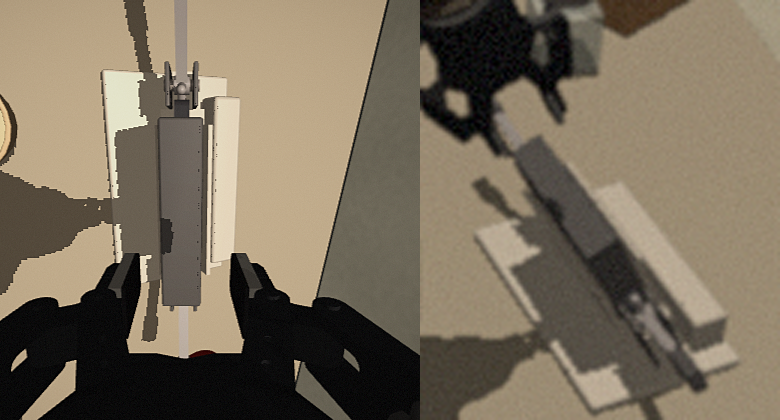

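The module stands in the slot, top centred on the slot line (wrist crop px 162–202 by 118–306). Both levers are still swung out. Before reaching for the paddles I'll check clearance to the jar, canister and mug in cradle coordinates.

```bash
python3 - <<'E'
from h import *
f=np.load("pics/w1.npz")
for n,w in dict(jar=plane("scene",(280,371),.1),can_top=plane("scene",(141,183),.145),can_side=plane("side",(403,270),.145),mug=plane("scene",(291,221),.085)).items():
    u=w-[.633,-.041,0];c,s=np.cos(.144),np.sin(.144);print(n,w,"along H,Y mm",(u[0]*c+u[1]*s)*1000,(-u[0]*s+u[1]*c)*1000)
E
python3 go.py 0 191.5 170; python3 go.py 0 191.5 74|tail -1
```

```text
jar [0.7153 0.3294 0.1   ] along H,Y mm 134.5734167274951 354.80464893760694
can_top [ 0.717  -0.3243  0.145 ] along H,Y mm 42.472737166170624 -292.42266940858303
can_side [ 0.7112 -0.3442  0.145 ] along H,Y mm 33.92339233095566 -311.26911985908635
mug [0.431  0.0075 0.085 ] along H,Y mm -192.94617703355473 76.9995785605125
18.9 TCP in cradle mm [  0.6216   0.8988 217.1554] err rotvec in tool, deg [-0.4477  0.0284 -0.216 ] F cradle [-0.5323  0.8043 -0.2267] op mm 44.42888172082334
shift cm [19.0622 -0.0972  4.7067]
shift cm [19.0671 -0.0222 14.3064]
```

```bash
python3 -m inch '[[0.05,[5,0,0],0],[0.05,[10,0,0],0],[0.05,[15,0,3],0],[0.05,[19,0,6],0],[0.05,[19,0,6],0],[0.05,[19,0,9],0],[0.05,[19,0,12],0],[0.05,[19,0,14.3],0],[0.05,[19,0,14.3],0],[0.05,[19,0,14.3],0]]' >/dev/null; python3 go.py 0 191.5 74
python3 -m inch '[[-1,[0,0,0],0],[-1,[0,0,0],0],[-1,[0,0,0],0],[-1,[0,0,0],0],[-1,[0,0,0],0]]' 30;python3 go.py 0 191.5 74; 
python3 - <<'E'
from h import *
import cv2
v=cams.read_camera("side");w=cams.read_camera("scene")
b=cv2.resize(v[130:270,260:380],(360,420),interpolation=cv2.INTER_CUBIC);a=cv2.resize(w[185:305,172:302],(430,420),interpolation=cv2.INTER_CUBIC)
cv2.imwrite("pics/m5.png",np.hstack([a,b]))
E
```

```text
19.9 TCP in cradle mm [  0.2087 190.0866  73.6891] err rotvec in tool, deg [-0.5279  0.0699 -0.2236] F cradle [-0.2742  0.6926 -0.9193] op mm 44.61791887229169
shift cm [ 0.1412 -0.0217 -0.0311]
time: 20.4
eef_pos: [0.574, 0.143, 0.1079]
tcp_rot: [0.64, 0.738, 0.16, 0.139]
contact_force: [-5.7, -0.6, 0.0]
opening: 0.161
20.4 TCP in cradle mm [ -0.2723 190.5763  75.0578] err rotvec in tool, deg [-0.538   0.072  -0.0865] F cradle [-5.1794  0.1867  2.4186] op mm 13.67878514770107
shift cm [0.0925 0.0281 0.1054]
```

View pics/m5.png

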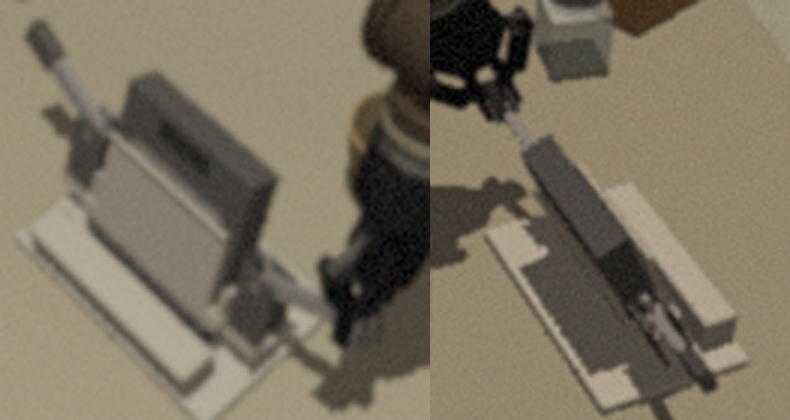

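The left paddle is pinched (13.7 mm opening; its centre lies under the fingers in both views). The module stands proud and the right lever is still out. Now swinging the left lever along its arc.

```bash
python3 -m inch '[[-1,[-0.33,0,-0.86],0],[-1,[-0.75,0,-1.68],0],[-1,[-1.25,0,-2.45],0],[-1,[-1.82,0,-3.17],0],[-1,[-2.46,0,-3.83],0],[-1,[-3.16,0,-4.43],0],[-1,[-3.92,0,-4.94],0],[-1,[-3.92,0,-4.94],0]]'; python3 go.py 0 150 123
python3 -m inch '[[-1,[-0.81,0,-0.45],0],[-1,[-1.66,0,-0.8],0],[-1,[-2.54,0,-1.08],0],[-1,[-3.44,0,-1.26],0],[-1,[-3.44,0,-1.26],0]]'; python3 go.py 0 104 137
```

```text
time: 21.3
eef_pos: [0.5595, 0.1004, 0.1528]
tcp_rot: [0.641, 0.738, 0.16, 0.139]
contact_force: [-10.4, -1.5, -3.3]
opening: 0.155
21.3 TCP in cradle mm [  0.0791 150.4866 124.3711] err rotvec in tool, deg [-0.5776  0.0676 -0.2127] F cradle [-10.8993   0.0321   1.4333] op mm 13.13560619948213
shift cm [-0.0485 -0.0063  0.1372]
time: 21.8
eef_pos: [0.5591, 0.0663, 0.164]
tcp_rot: [0.641, 0.738, 0.16, 0.138]
contact_force: [-7.6, 2.4, -5.6]
opening: 0.158
21.8 TCP in cradle mm [  0.0802 116.8168 136.738 ] err rotvec in tool, deg [-0.5728 -0.0302 -0.277 ] F cradle [-8.8492  3.4905 -2.0972] op mm 13.409442850832848
shift cm [-1.2817 -0.0021 -0.0268]
```

```bash
python3 -m inch '[[-1,[-0.7,0,0],0],[-1,[-1.3,0,0],0],[-1,[-1.3,0,0],0],[-1,[-1.3,0,0],0]]'; python3 go.py 0 104 137
python3 -m inch '[[-1,[-0.2,0,0],0],[-1,[-0.4,0,0],0],[-1,[-0.4,0,0],0]]'; python3 go.py 0 104 137
```

```text
time: 22.2
eef_pos: [0.5607, 0.054, 0.1645]
tcp_rot: [0.641, 0.738, 0.16, 0.137]
contact_force: [-11.2, 2.0, -1.2]
opening: 0.158
22.2 TCP in cradle mm [  0.1476 104.4167 137.258 ] err rotvec in tool, deg [-0.6011 -0.0715 -0.2454] F cradle [-10.2368   3.5351   3.4949] op mm 13.39577615555479
shift cm [-0.0418 -0.0143  0.0259]
time: 22.5
eef_pos: [0.5613, 0.0505, 0.1644]
tcp_rot: [0.641, 0.738, 0.161, 0.137]
contact_force: [-10.8, 4.3, -1.1]
opening: 0.158
22.5 TCP in cradle mm [  0.1457 100.8785 137.2026] err rotvec in tool, deg [-0.595  -0.124  -0.2613] F cradle [-9.5913  5.7745  3.2284] op mm 13.45750537927331
shift cm [ 0.312  -0.0158  0.0211]
```

```bash
python3 -m inch '[[-1,[-0.2,0,0],0],[-1,[-0.4,0,0],0],[-1,[-0.4,0,0],0]]' >/dev/null; python3 go.py 0 104 137
python3 -m inch '[[-1,[-0.2,0,0],0],[-1,[-0.2,0,0],0]]' >/dev/null; python3 go.py 0 104 137
```

```text
22.8 TCP in cradle mm [  0.0902  96.9299 137.01  ] err rotvec in tool, deg [-0.5878 -0.1308 -0.2761] F cradle [-9.448   5.4377  1.3108] op mm 13.743107624051651
shift cm [ 0.707  -0.0124  0.0027]
23.0 TCP in cradle mm [  0.0838  94.996  136.9056] err rotvec in tool, deg [-0.5798 -0.1364 -0.2793] F cradle [-8.0616  5.9694 -0.5118] op mm 13.284034201963369
shift cm [ 0.9004 -0.0129 -0.0072]
```

Force stays at about 6 N while the TCP has passed the expected end, so the pads may be slipping on the paddle. I'll release and probe the paddle's outer face with closed fingers; contact at TCP y≈127 would mean it is at 0.

```bash
python3 -m inch '[[0.05,[0,0,0],0],[0.05,[0,0,0],0],[0.05,[0,0,0],0],[0.05,[0,0,-2.5],0],[0.05,[0,0,-5.5],0],[0.05,[2.5,0,-5.5],0],[-1,[5.5,0,-5.5],0],[-1,[5.5,0,-5.5],0],[-1,[5.5,0,-2.5],0],[-1,[5.5,0,0],0],[-1,[5.5,0,0],0],[-1,[5.5,0,0],0]]' 60; python3 go.py 0 128 139
python3 - <<'E'
from h import *
import cv2
s=status.get_state()
w=cams.read_camera("wrist");v=cams.read_camera("side")
np.savez("pics/w6.npz",p=s["eef_pos"],q=s["tcp_rot"]);cv2.imwrite("pics/w6.png",w);cv2.imwrite("pics/s6.png",v)
a=cams.read_camera("scene");cv2.imwrite("pics/a6.png",a)
a=cv2.resize(a[185:305,172:302],(430,420),interpolation=cv2.INTER_CUBIC)
b=cv2.resize(v[130:270,260:380],(360,420),interpolation=cv2.INTER_CUBIC)
cv2.imwrite("pics/m6.png",np.hstack([a,b]))
E
```

```text
time: 24.2
eef_pos: [0.5564, 0.0977, 0.1648]
tcp_rot: [0.641, 0.737, 0.161, 0.14]
contact_force: [0.1, -0.5, -0.3]
opening: 0.0
24.2 TCP in cradle mm [  2.0567 148.2187 136.7048] err rotvec in tool, deg [-0.3457  0.0938 -0.2309] F cradle [-0.1039 -0.4731 -0.2318] op mm 0.030502748147996306
shift cm [-2.0231 -0.1989 -0.225 ]
```

View pics/m6.png

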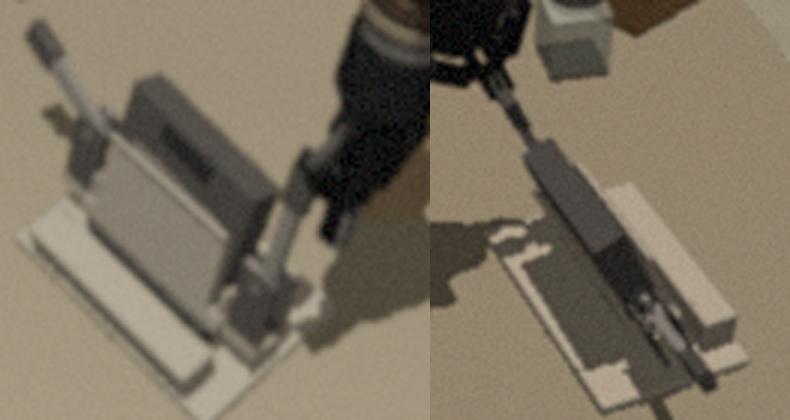

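In the scene half the left lever stands near upright, with its paddle at about (300,175) crop px. It may not be fully home, so I'll push with closed fingers and watch the force.

```bash
python3 - <<'E'
from h import *
O=np.array([.633,-.041,.04]);yaw=.144;th=np.radians(25);cc,sn=np.cos(yaw),np.sin(yaw);H=np.array([cc,sn,0]);Z=np.array([0,0,1.])
D=np.c_[np.cos(th)*H+np.sin(th)*Z,[-sn,cc,0],np.cos(th)*Z-np.sin(th)*H]
for t in (0,.2,.4,.6): print(t,(proj("scene",O+D@np.array([0,.104+.092*np.sin(t),.045+.092*np.cos(t)]))-[172,185])/[.302,.2857])
E
python3 -m inch '[[-1,[-0.7,-0.15,0],0],[-1,[-1.3,-0.15,0],0],[-1,[-1.3,-0.15,0],0]]'>/dev/null; python3 go.py; python3 -m inch '[[-1,[-0.4,0,0],0],[-1,[-0.8,0,0],0],[-1,[-0.8,0,0],0]]'>/dev/null; python3 go.py;python3 -m inch '[[-1,[-0.2,0,0],0],[-1,[-0.3,0,0],0],[-1,[-0.3,0,0],0]]'>/dev/null; python3 go.py
```

```text
0 [299.4876 181.4812]
0.2 [315.6739 197.909 ]
0.4 [330.0184 217.8991]
0.6 [341.8281 240.5745]
24.65 TCP in cradle mm [  0.371  134.9516 137.0684] err rotvec in tool, deg [-0.3022  0.1121 -0.2553] F cradle [-0.374   0.9511  0.8303] op mm 0.04380422998989778
24.95 TCP in cradle mm [  0.2602 127.6263 136.9299] err rotvec in tool, deg [-0.3448  0.0703 -0.2139] F cradle [-1.7876 -0.2848  3.3223] op mm 0.09639265481053187
25.25 TCP in cradle mm [  0.2471 127.0189 137.0407] err rotvec in tool, deg [-0.3592 -0.1706 -0.2688] F cradle [ 0.5983 10.3306  5.6791] op mm -0.11657508009035053
```

The paddle is at 299,181 as predicted for θ=0, and contact at 127 mm is stiff. One slightly firmer push, then on to the right lever.

```bash
python3 -m inch '[[-1,[-0.2,0,0],0],[-1,[-0.35,0,0],0],[-1,[-0.35,0,0],0]]'>/dev/null; python3 go.py; python3 -m inch '[[-1,[2,0,0],0],[-1,[2.5,0,-4],0],[-1,[2.5,0,-9],0],[-1,[2.5,0,-9],0],[0.05,[2.5,0,-9],0]]'>/dev/null; python3 go.py 0.5 -191.5 225; python3 go.py 0.5 -191.5 74|tail -1
```

```text
25.55 TCP in cradle mm [  0.1703 126.5618 137.1258] err rotvec in tool, deg [-0.39   -0.5106 -0.3804] F cradle [ 3.0935 21.6388  3.8865] op mm -0.22750714476668535
26.05 TCP in cradle mm [  1.9476 146.3717 228.2064] err rotvec in tool, deg [-0.1234  0.1262 -0.1572] F cradle [ 0.2359  0.101  -0.2834] op mm 13.293228665247849
shift cm [-33.7866  -0.0513   0.3952]
shift cm [-33.7534  -0.0188  15.4952]
```

```bash
python3 -m inch '[[0.05,[-33.7,0,0.4],0],[0.05,[-33.7,0,0.4],0],[0.05,[-33.7,0,0.4],0],[0.05,[-33.7,0,0.4],0],[0.05,[-33.7,0,0.4],0],[0.05,[-33.7,0,0.4],0],[0.05,[-33.7,0,0.4],0],[0.05,[-33.7,0,0.4],0],[0.05,[-33.7,0,4],0],[0.05,[-33.7,0,8],0],[0.05,[-33.7,0,8],0],[0.05,[-33.7,0,8],0]]'>/dev/null; python3 go.py 0.5 -191.5 74
```

```text
27.25 TCP in cradle mm [  -2.7551 -189.1047  145.0214] err rotvec in tool, deg [-0.5629 -0.1384 -0.2336] F cradle [ 0.6654 -0.3531 -0.0554] op mm 44.11389733667742
shift cm [-0.2552  0.3963  7.098 ]
```

```bash
python3 -m inch '[[0.05,[-0.2,0.35,0],0],[0.05,[-0.2,0.35,2.5],0],[0.05,[-0.2,0.35,5],0],[0.05,[-0.2,0.35,7.1],0],[0.05,[-0.2,0.35,7.1],0],[0.05,[-0.2,0.35,7.1],0],[-1,[-0.2,0.35,7.1],0],[-1,[-0.2,0.35,7.1],0],[-1,[-0.2,0.35,7.1],0],[-1,[-0.2,0.35,7.1],0],[-1,[-0.2,0.35,7.1],0]]' 40; python3 go.py 0.5 -191.5 74
```

```text
time: 28.35
eef_pos: [0.6292, -0.2372, 0.1107]
tcp_rot: [0.64, 0.738, 0.16, 0.14]
contact_force: [-10.5, -2.1, 4.1]
opening: 0.152
28.35 TCP in cradle mm [   0.9551 -193.6647   77.5897] err rotvec in tool, deg [-0.4912  0.1303 -0.0688] F cradle [-7.9316 -0.5316  8.2077] op mm 12.883311854294165
shift cm [ 0.2172 -0.0427  0.3589]
```

```bash
python3 -m inch '[[-1,[0.33,0,-0.86],0],[-1,[0.75,0,-1.68],0],[-1,[1.25,0,-2.45],0],[-1,[1.82,0,-3.17],0],[-1,[2.46,0,-3.83],0],[-1,[3.16,0,-4.43],0],[-1,[3.92,0,-4.94],0],[-1,[3.92,0,-4.94],0]]' >/dev/null; python3 go.py 0 -150 123
python3 -m inch '[[-1,[0.81,0,-0.45],0],[-1,[1.66,0,-0.8],0],[-1,[2.54,0,-1.08],0],[-1,[3.44,0,-1.26],0],[-1,[3.44,0,-1.26],0]]'>/dev/null; python3 go.py 0 -104 137
```

```text
29.15 TCP in cradle mm [   0.9241 -152.0439  125.7272] err rotvec in tool, deg [-0.5372 -0.0142 -0.1279] F cradle [-8.1017 -2.1846  0.483 ] op mm 13.281968863717086
shift cm [ 0.2041 -0.0903  0.2736]
29.65 TCP in cradle mm [   0.8769 -118.2449  138.1038] err rotvec in tool, deg [-0.5447  0.0672 -0.1428] F cradle [-8.8321 -4.5222 -0.505 ] op mm 13.207473747179087
shift cm [ 1.4244 -0.0902  0.1096]
```

```bash
python3 -m inch '[[-1,[0.7,0,0],0],[-1,[1.4,0,0],0],[-1,[1.4,0,0],0],[-1,[1.4,0,0],0]]'>/dev/null; python3 go.py; python3 -m inch '[[-1,[0.2,0,0],0],[-1,[0.4,0,0],0],[-1,[0.4,0,0],0]]' >/dev/null; python3 go.py
python3 -m inch '[[0.05,[0,0,0],0],[0.05,[0,0,0],0],[0.05,[0,0,0],0],[0.05,[0,0,-2.5],0],[0.05,[0,0,-5.5],0],[0.05,[-2.5,0,-5.5],0],[-1,[-4.8,0,-5.5],0],[-1,[-4.8,0,-5.5],0],[-1,[-4.8,0,-2.5],0],[-1,[-4.8,0,0],0],[-1,[-4.8,0,0],0],[-1,[-4.8,0,0],0]]' 60 >/dev/null; python3 go.py
```

```text
30.05 TCP in cradle mm [   0.9667 -105.3255  138.8123] err rotvec in tool, deg [-0.562   0.1282 -0.1441] F cradle [-12.0544  -5.247    5.9742] op mm 13.166508529984995
30.35 TCP in cradle mm [   0.9644 -101.9274  138.7721] err rotvec in tool, deg [-0.5503  0.2076 -0.1357] F cradle [-11.5674  -7.2552   4.1074] op mm 13.430131842001494
31.55 TCP in cradle mm [   2.5595 -147.9751  137.7667] err rotvec in tool, deg [-0.4002 -0.0239 -0.1754] F cradle [0.1937 0.4737 1.1415] op mm 0.0466198283947383
```

```bash
python3 -m inch '[[-1,[0.7,-0.2,0],0],[-1,[1.3,-0.2,0],0],[-1,[1.3,-0.2,0],0]]'>/dev/null; python3 go.py; python3 -m inch '[[-1,[0.4,0,0],0],[-1,[0.8,0,0],0],[-1,[0.8,0,0],0]]'>/dev/null; python3 go.py;python3 -m inch '[[-1,[0.2,0,0],0],[-1,[0.3,0,0],0],[-1,[0.3,0,0],0]]'>/dev/null; python3 go.py; python3 -m inch '[[-1,[0.2,0,0],0],[-1,[0.3,0,0],0],[-1,[0.3,0,0],0]]'>/dev/null; python3 go.py
```

```text
31.85 TCP in cradle mm [   1.8129 -136.0204  139.5211] err rotvec in tool, deg [-0.2128  0.19   -0.1333] F cradle [ 0.2765 -1.1391  0.5647] op mm 0.04076357793599842
32.15 TCP in cradle mm [   1.2142 -127.9256  138.4224] err rotvec in tool, deg [-0.2862  0.1123 -0.1826] F cradle [ 1.6407 -2.2846  1.0813] op mm -0.06920431383995429
32.45 TCP in cradle mm [   1.1049 -126.5297  138.2973] err rotvec in tool, deg [-0.2809  0.2931 -0.1657] F cradle [ 0.7659 -6.1315  1.5263] op mm 0.1875034649432285
32.75 TCP in cradle mm [   1.1748 -126.2598  138.4201] err rotvec in tool, deg [-0.208   0.6574 -0.1346] F cradle [ -1.3773 -13.8903  -0.6709] op mm 0.09760859861773596
```

```bash
python3 -m inch '[[-1,[0.2,0,0],0],[-1,[0.3,0,0],0],[-1,[0.3,0,0],0]]'>/dev/null; python3 go.py; python3 -m inch '[[-1,[-2,0,0],0],[-1,[-2.5,0,-4],0],[-1,[-2.5,0,-9],0],[-1,[-2.5,0,-14],0],[-1,[-2.5,-4,-19],0],[-1,[-2.5,-8,-22],0],[-1,[-2.5,-8,-22],0],[-1,[-2.5,-8,-22],0]]'; 
python3 - <<'E'
from h import *
import cv2
O=np.array([.633,-.041,.04]);yaw=.144;th=np.radians(25);cc,sn=np.cos(yaw),np.sin(yaw);H=np.array([cc,sn,0]);Z=np.array([0,0,1.])
D=np.c_[np.cos(th)*H+np.sin(th)*Z,[-sn,cc,0],np.cos(th)*Z-np.sin(th)*H]
v=cams.read_camera("side");a=cams.read_camera("scene")
for i,(n,im) in enumerate((("scene",a),("side",v))):
    for zz,col in ((110,(0,255,0)),(120,(0,0,255))):
        for sy in (-75,75):
            for sx in (-16,16):
                p=proj(n,O+D@np.array([sx,sy,zz])/1000);o=[172,175] if n=="scene" else [270,130];print(n,zz,(sx,sy),((p-o)*[4,4]).round())
def cr(im,x,y): return cv2.resize(im[y:y+130,x:x+100],(400,520),interpolation=cv2.INTER_CUBIC)
cv2.imwrite("pics/m7.png",np.hstack([cr(a,172,175),cr(v,270,130)]))
E
```

```text
33.05 TCP in cradle mm [   1.2484 -126.003   138.541 ] err rotvec in tool, deg [-0.1356  1.0194 -0.1055] F cradle [ -1.8204 -22.2324  -4.1838] op mm -0.1523554949000631
time: 33.85
eef_pos: [0.4326, -0.2146, 0.3318]
tcp_rot: [0.641, 0.737, 0.161, 0.14]
contact_force: [0.8, 0.2, 0.0]
opening: -0.0
scene 110 (-16, -75) [186. 126.]
scene 110 (16, -75) [151. 136.]
scene 110 (-16, 75) [336. 248.]
scene 110 (16, 75) [302. 262.]
scene 120 (-16, -75) [189. 114.]
scene 120 (16, -75) [154. 124.]
scene 120 (-16, 75) [340. 236.]
scene 120 (16, 75) [306. 249.]
side 110 (-16, -75) [186. 353.]
side 110 (16, -75) [229. 325.]
side 110 (-16, 75) [ 84. 211.]
side 110 (16, 75) [124. 185.]
side 120 (-16, -75) [181. 344.]
side 120 (16, -75) [224. 316.]
side 120 (-16, 75) [ 79. 202.]
side 120 (16, 75) [119. 176.]
```

View pics/m7.png

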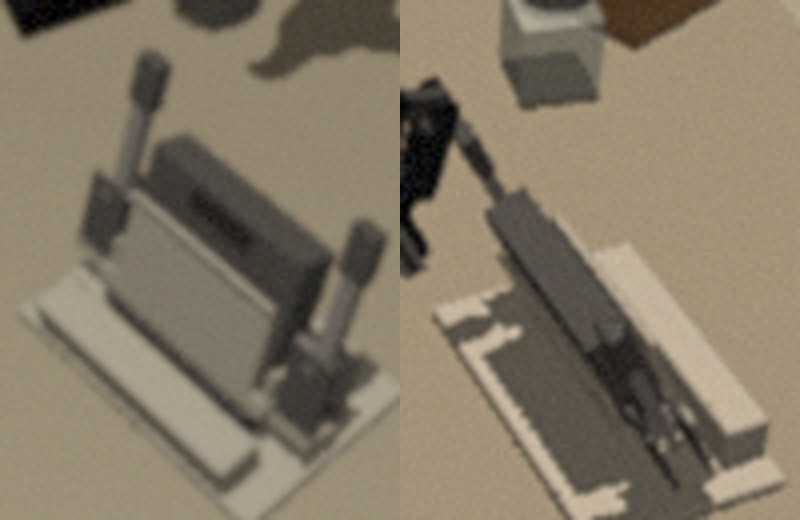

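Both levers stand upright and inward in the scene half (paddles at (150,80) and (362,250)). The module's top corners at about (188,133) and (332,255) match the seated prediction (186,126 / 336,248), not 10 mm proud (189,114 / 340,236). The robot is clear, so I'm handing in.

```bash
python3 -c "
from plant import ctrl;print(ctrl.sign_off())"
```

```text
the job is handed in; nothing more can be done
None
```

The module is seated in the dock with both levers swung fully inward, and I handed the job in at about 34 s with the arm clear. `ctrl.sign_off()` gives no verdict, so the result rests on my own checks below.

**How it was done**
- **Right module:** I picked the 150 × 110 mm slab. The other two loose modules were a taller one and a smaller one.
- **Tilt:** the moves only allow a turn about the tool's own axis. I got the 25° by repeatedly pushing the arm outward at the edge of its reach, each push leaving a little more tilt.
- **Placing:** I lowered the module until it touched the pads, which pushed back with about 5 N at the wrist. I then backed off and let go with both levers still out.
- **Levers:** I swung the left lever in, then the right, by pinching each handle. I finished each with a push of about 22 N on its outer side using closed fingers.

**Last checks**
- **Levers home:** both stopped firmly at the spot expected for fully inward, with the closed fingers about 126–127 mm from the dock's centre line.
- **Module home:** in the last picture its top corners are 7–8 px from the fully seated prediction in the 4× enlargement. They are about 19–21 px from the 10 mm proud one.
- **Other things on the shelf:** I steered clear of them but took no final measurement of each one.

**What disagreed**
- At the end of each swing the pads seem to have slipped on the handle at about 6–7 N. The gripper's position alone could not show the lever was home, which is why I added the push.
- I viewed 13 pictures against the budget of 10.

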